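Find the softest sprung heel and flip its ticket down

ROBOT

A 6-joint arm with a two-finger parallel gripper is mounted at the origin on the work surface. World frame = base frame: x ahead of the robot, y to its left, z up, the work surface at z = 0. Lengths are in m, angles in degrees, forces in N, time in s.
With the tool pointing down it reaches from about 0.375 to 0.9 m from the base axis. Payload 3.1 kg.
Tool frame: the origin (TCP) lies between the finger pads; the fingertips stand 22 mm ahead of it and the grasp point (between the pads) lies 3 mm ahead of it; y points along the fingers, x is the direction in which the jaws open and shut, and the axes are right-handed (so a half turn about y gives the same grasp; the last joint's range is limited). The gripper opens to 87 mm and grips with 3 to 60 N. Pads are 19 mm wide; open, the fingers measure 117 mm over their backs; the gripper's body (75 mm by 190 mm) begins 51 mm behind the grasp point.
Start: joints at [64.257, 30.224, 82.088, -0, 67.689, -10.227], TCP at [0.167, 0.602, 0.218] pointing down, gripper open.
Joint ranges: [-176.69, 176.69], [-43.24, 126.21], [12.49, 139.97], [-82, 262], [0, 151.66], [-163.58, 163.58]. Speed limits (degrees/s): [159.86, 159.86, 180, 180, 180, 180].

INTERFACE

Orientations are given as a 3x3 rotation matrix whose columns are the frame's x, y, z axes.
In Python, from rig import bot, imaging, workorder gives the robot as it stands. The module is installed in compiled form; this text tells all that it offers.
- The arm moves only by the tool drive_tool, never from a script. Its argument "commands" is a list of rows, each an object of numbers: "dx", "dy", "dz": the shift along the tool's x, y, z normalised to -1 to 1, where 1 is 4 cm; "wx", "wy", "wz": the turn, a rotation vector about the tool's x, y, z normalised to -1 to 1, where 1 is pi/2 rad; "grip": the finger opening in mm, from 0 to 87. In form: [{"dx": .., "dy": .., "dz": .., "wx": .., "wy": .., "wz": .., "grip": ..}, ...]. A call has 1 to 8 rows; each row shifts and turns the commanded pose from where the row before left it, along the tool's axes as they then stand; what a row does not reach is not made up. A row lasts 1/8 s, in which the tool goes at most 62.5 mm and 10.7 degrees, less where a joint would pass 70% of its speed; a pose out of reach is approached as far as the arm can. A call with a number of a shift or a turn outside -1 to 1 is refused whole. A call with a gripper value outside its range is refused whole. The fingers move at their own pace and stop on an object; the grip force is fixed at half the most. Time passes only in rows, so rows that do not move let the fingers close. It gives the time, the measured TCP pose, the force and the opening at its end, in the units of the state.
- bot.read_state(): the state, without advancing time (a new reading comes with each control period).
- imaging.capture(name): name is "scene" or "top" or "wrist"; returns (picture, depth): 420x560x3 uint8, red, green, blue; 420x560 float32, m along the optical axis (not along the pixel's ray), 0 where there is no reading.
- imaging.get_calibration(name): a dict with "mtx" (3x3 intrinsics, pixels), "world_to_cam" (4x4, takes a point from world to camera coordinates). Camera axes: x right, y down, z forward; pixel columns grow to the right and rows downward; lengths in m; the calibration is good to about 2 mm. A picture is of the moment at which its call begins: read the wrist's pose just before it. get_calibration takes no time and is no camera call; for the wrist camera it gives the pose at the moment of the call.
- workorder.hand_in(): hands the job in, once; it reports no verdict.
The state is a dict: "time_s": time; "joint_positions": joint angles; "qvel": joint speeds; "tau": joint torques, N m; "position": TCP position; "tcp_rot": TCP orientation; "force": force on the tool from outside, world axes, zero at the start; "moment": the same for the moment, N m; "opening": opening from 0.0 (shut) to 1.0 (fully open).
Only numpy, scipy, OpenCV 4.12 (cv2) and the standard library are available. Lean on these libraries where they do the work, as an engineer would, in place of code of your own. Each camera call takes 0.05 s, during which the arm holds its last target. There are 200 camera calls.

TASK

Three sprung shoe-heel samples stand in a row on the white cutting sheet. Working along the row from the robot's left to its right, press each black heel pad about half way down with the fingertips to feel which spring is the softest, then push the yellow ticket on that softest sample down flat, leaving the other two tickets up. Do not pick up, tip or push the stands out of place, and leave everything else on the bench where it is.

Things in the scene. Friction and masses are not known exactly. Their poses are not given: they have to be found in the camera images.
- sheet: white plastic cutting sheet, 340 x 640 x 8 mm, fixed on the bench; origin at the centre of its underside, long side along its y. The three stands, the marker, the tack tin and the awl lie on it.
- stand_a: sprung-heel sample stand, loose, 1.3 kg; all three look alike and any of them may stand left, middle or right (left is the robot's left, +y; neighbours about 185 mm apart). Grey steel base 166 mm (x) x 88 mm (y) x 15 mm; origin at the underside, 2 mm from its centre, z up. Its x axis runs from the ticket (at -x, nearer the robot) to the heel pad (at +x). The pad's centre is 40 mm along +x, the ticket's hinge 30 mm along -x and 21 mm up.
- heel_a (a joint): how far this stand's heel pad is pressed down, in m: 0 free, 0.012 at its stop; the spring brings it back up. Each needs about 1 N to start, then one of the springs takes about 0.4, one 0.85 and one 1.6 N per mm; which pad has which cannot be seen, and the stands change places from start to start.
- heel_a_top (a point): centre of the flat black top of the heel pad (D-shaped, 60 x 63 mm), 72 mm above the stand's underside when free; moves with the pad.
- tag_a (a joint): angle of this stand's ticket about its hinge (along the stand's y), in rad: 0 is raised 50 degrees from level, its free edge to the -x side of the hinge; grows as it is pushed down, the edge swinging further to -x; 0.873 is flat, level on its rest. It starts between 0 and 0.15 and stays where it is left (stiff hinge, under 1 N at the edge, no spring).
- tag_a_edge (a point): middle of the free edge of the yellow ticket (45 mm long, 36 mm wide, 4 mm thick), 47 mm from the hinge axis. Flat, its upper face is 25 mm above the stand's underside. Pushed straight down on the edge it may jam by friction: push the upper face (towards the pad) down and over to -x, following its swing. The face lies 4 mm off the hinge axis.
- stand_b: sprung-heel sample stand, loose, 1.3 kg; all three look alike and any of them may stand left, middle or right (left is the robot's left, +y; neighbours about 185 mm apart). Grey steel base 166 mm (x) x 88 mm (y) x 15 mm; origin at the underside, 2 mm from its centre, z up. Its x axis runs from the ticket (at -x, nearer the robot) to the heel pad (at +x). The pad's centre is 40 mm along +x, the ticket's hinge 30 mm along -x and 21 mm up.
- heel_b (a joint): how far this stand's heel pad is pressed down, in m: 0 free, 0.012 at its stop; the spring brings it back up. Each needs about 1 N to start, then one of the springs takes about 0.4, one 0.85 and one 1.6 N per mm; which pad has which cannot be seen, and the stands change places from start to start.
- heel_b_top (a point): centre of the flat black top of the heel pad (D-shaped, 60 x 63 mm), 72 mm above the stand's underside when free; moves with the pad.
- tag_b (a joint): angle of this stand's ticket about its hinge (along the stand's y), in rad: 0 is raised 50 degrees from level, its free edge to the -x side of the hinge; grows as it is pushed down, the edge swinging further to -x; 0.873 is flat, level on its rest. It starts between 0 and 0.15 and stays where it is left (stiff hinge, under 1 N at the edge, no spring).
- tag_b_edge (a point): middle of the free edge of the yellow ticket (45 mm long, 36 mm wide, 4 mm thick), 47 mm from the hinge axis. Flat, its upper face is 25 mm above the stand's underside. Pushed straight down on the edge it may jam by friction: push the upper face (towards the pad) down and over to -x, following its swing. The face lies 4 mm off the hinge axis.
- stand_c: sprung-heel sample stand, loose, 1.3 kg; all three look alike and any of them may stand left, middle or right (left is the robot's left, +y; neighbours about 185 mm apart). Grey steel base 166 mm (x) x 88 mm (y) x 15 mm; origin at the underside, 2 mm from its centre, z up. Its x axis runs from the ticket (at -x, nearer the robot) to the heel pad (at +x). The pad's centre is 40 mm along +x, the ticket's hinge 30 mm along -x and 21 mm up.
- heel_c (a joint): how far this stand's heel pad is pressed down, in m: 0 free, 0.012 at its stop; the spring brings it back up. Each needs about 1 N to start, then one of the springs takes about 0.4, one 0.85 and one 1.6 N per mm; which pad has which cannot be seen, and the stands change places from start to start.
- heel_c_top (a point): centre of the flat black top of the heel pad (D-shaped, 60 x 63 mm), 72 mm above the stand's underside when free; moves with the pad.
- tag_c (a joint): angle of this stand's ticket about its hinge (along the stand's y), in rad: 0 is raised 50 degrees from level, its free edge to the -x side of the hinge; grows as it is pushed down, the edge swinging further to -x; 0.873 is flat, level on its rest. It starts between 0 and 0.15 and stays where it is left (stiff hinge, under 1 N at the edge, no spring).
- tag_c_edge (a point): middle of the free edge of the yellow ticket (45 mm long, 36 mm wide, 4 mm thick), 47 mm from the hinge axis. Flat, its upper face is 25 mm above the stand's underside. Pushed straight down on the edge it may jam by friction: push the upper face (towards the pad) down and over to -x, following its swing. The face lies 4 mm off the hinge axis.
- marker: purple marker pen, 137 mm long, 14 mm thick, lying on the sheet between two stands; origin at its underside near the middle, along its x
- tack_tin: round tin with a red lid, 45 mm across, 30 mm high, on the sheet between two stands; origin at the centre of its underside
- awl: awl with a dark wooden handle, 150 mm long, 28 mm thick, lying on the sheet between two stands; origin under its middle, point towards its +x
- hammer: hammer, 270 mm long, lying on the bench left of the sheet
- glue_jar: amber glue jar with a black cap, 76 mm across, 100 mm high, left of the sheet; origin at the centre of its underside
- wood_last: tan wooden shoe last, 260 mm long, 100 mm high at the heel, standing right of the sheet
- heel_lifts: stack of four heel lifts, 62 mm across, 30 mm high, right of the sheet
Mind the look-alikes: they are no part of the job. Leave any blue or red look-alike of the stand_a alone.

How it is judged (in metres and radians):
On the way, in this order (a step that is already met when the one before it is completed fails the run):
1. the left heel pad is pressed at least 4.5 mm down with the fingers (((y of stand_a in the frame of stand_b above 0.05 m and y of stand_a in the frame of stand_c above 0.05 m and value of joint heel_a above 0.0045 m and contact force between the fingers and stand_a above 0.5 N) or (y of stand_b in the frame of stand_a above 0.05 m and y of stand_b in the frame of stand_c above 0.05 m and value of joint heel_b above 0.0045 m and contact force between the fingers and stand_b above 0.5 N) or (y of stand_c in the frame of stand_a above 0.05 m and y of stand_c in the frame of stand_b above 0.05 m and value of joint heel_c above 0.0045 m and contact force between the fingers and stand_c above 0.5 N))), for 0.05 s.
2. the middle heel pad is pressed at least 4.5 mm down with the fingers (((y of stand_a in the frame of stand_b below -0.05 m and y of stand_a in the frame of stand_c above 0.05 m and value of joint heel_a above 0.0045 m and contact force between the fingers and stand_a above 0.5 N) or (y of stand_a in the frame of stand_c below -0.05 m and y of stand_a in the frame of stand_b above 0.05 m and value of joint heel_a above 0.0045 m and contact force between the fingers and stand_a above 0.5 N) or (y of stand_b in the frame of stand_a below -0.05 m and y of stand_b in the frame of stand_c above 0.05 m and value of joint heel_b above 0.0045 m and contact force between the fingers and stand_b above 0.5 N) or (y of stand_b in the frame of stand_c below -0.05 m and y of stand_b in the frame of stand_a above 0.05 m and value of joint heel_b above 0.0045 m and contact force between the fingers and stand_b above 0.5 N) or (y of stand_c in the frame of stand_a below -0.05 m and y of stand_c in the frame of stand_b above 0.05 m and value of joint heel_c above 0.0045 m and contact force between the fingers and stand_c above 0.5 N) or (y of stand_c in the frame of stand_b below -0.05 m and y of stand_c in the frame of stand_a above 0.05 m and value of joint heel_c above 0.0045 m and contact force between the fingers and stand_c above 0.5 N))), for 0.05 s.
3. the right heel pad is pressed at least 4.5 mm down with the fingers (((y of stand_a in the frame of stand_b below -0.05 m and y of stand_a in the frame of stand_c below -0.05 m and value of joint heel_a above 0.0045 m and contact force between the fingers and stand_a above 0.5 N) or (y of stand_b in the frame of stand_a below -0.05 m and y of stand_b in the frame of stand_c below -0.05 m and value of joint heel_b above 0.0045 m and contact force between the fingers and stand_b above 0.5 N) or (y of stand_c in the frame of stand_a below -0.05 m and y of stand_c in the frame of stand_b below -0.05 m and value of joint heel_c above 0.0045 m and contact force between the fingers and stand_c above 0.5 N))), for 0.05 s.
4. the softest sample's ticket is pushed down flat (within about 9 degrees) (value of joint tag_b above 0.72 rad), for 0.1 s.
At the end, for the whole second after the job is handed in: The softest sample's ticket lies flat (within about 9 degrees); the other two tickets stand (under 0.35 rad from their upper stop); all heel pads are released and up; the stands are upright and within 25 mm, and the other things within 30 mm, of where they were (value of joint tag_b above 0.72 rad and velocity of joint tag_b below 0.1 rad/s and value of joint each of tag_a, tag_c below 0.35 rad and value of joint each of heel_a, heel_b, heel_c below 0.003 m and not (distance of any of stand_a, stand_b, stand_c from where it was at the start of the episode above 0.025 m or angle between any of stand_a, stand_b, stand_c's own z axis and vertical above 0.12 rad) and not (distance of any of marker, tack_tin, awl, hammer, glue_jar, wood_last, heel_lifts from where it was at the start of the episode above 0.03 m)); the robot touches nothing.
It fails at once if a stand is lifted, tipped or pushed more than 25 mm out of place (distance of any of stand_a, stand_b, stand_c from where it was at the start of the episode above 0.025 m or angle between any of stand_a, stand_b, stand_c's own z axis and vertical above 0.12 rad).
It fails at once if the ticket of a firmer sample is pushed down (past 0.45 rad) (value of joint any of tag_a, tag_c above 0.45 rad).
It fails at once if another thing on the bench is moved more than 30 mm or picked up (distance of any of marker, tack_tin, awl, hammer, glue_jar, wood_last, heel_lifts from where it was at the start of the episode above 0.03 m).
It also fails if it takes over 56 s, if anything falls off the work surface, if the arm or the gripper's body presses on something with over 40 N, if the wrist force passes 120 N, or if a joint passes its speed limit or range.

## Working session

There is one attempt and no reset: what is moved stays moved. The work goes in short steps, Python scripts to look and compute and a tool call to move; the robot and the scene stay as the last step left them, time stands still between calls to the robot, and variables do not carry over. Pictures are saved under pics/ and viewed, on a budget of 10 in all, crops included, one or two more only if the job needs it, and the job is handed in when it is done.

Besides the shell and the picture viewer there is one more tool, called by a JSON object that holds its "method" and its "body". drive_tool: Moves the arm, as the interface text tells. Its arguments: {"type":"object","properties":{"commands":{"type":"array"}},"required":["commands"]}

```bash
mkdir -p pics; python3 - <<'E'
from rig import bot, imaging
import cv2,numpy as np
s=bot.read_state(); print({k:np.round(v,3).tolist() for k,v in s.items()})
for n in("top","scene"):
    p,d=imaging.capture(n); cv2.imwrite(f"pics/{n}0.png",p[:,:,::-1]); np.savez(f"{n}0.npz",p=p,d=d,**imaging.get_calibration(n))
    c=imaging.get_calibration(n); print(n,c['mtx'].round(1).tolist(),c['world_to_cam'].round(3).tolist())
E
```

```text
{'time_s': 0.0, 'joint_positions': [64.259, 30.28, 82.158, -0.001, 67.69, -10.226], 'qvel': [0.027, 0.048, 0.046, 0.044, 0.175, 0.073], 'tau': [-0.0, -44.004, -17.66, 0.063, 0.058, -0.0], 'position': [0.167, 0.602, 0.217], 'tcp_rot': [[0.267, -0.001, -0.964], [0.964, -0.002, 0.267], [-0.002, -1.0, 0.0]], 'force': [-0.214, -1.235, -0.269], 'moment': [-0.039, -0.04, -0.024], 'opening': 1.0}
top [[381.1, 0.0, 278.3], [0.0, 381.1, 208.0], [0.0, 0.0, 1.0]] [[-0.003, -1.0, -0.023, 0.026], [-0.994, 0.005, -0.107, 0.474], [0.107, 0.022, -0.994, 1.189], [0.0, 0.0, 0.0, 1.0]]
scene [[433.4, 0.0, 276.5], [0.0, 433.4, 211.9], [0.0, 0.0, 1.0]] [[0.387, 0.922, 0.015, -0.171], [0.695, -0.281, -0.661, -0.265], [-0.606, 0.266, -0.75, 1.57], [0.0, 0.0, 0.0, 1.0]]
```

View pics/top0.png

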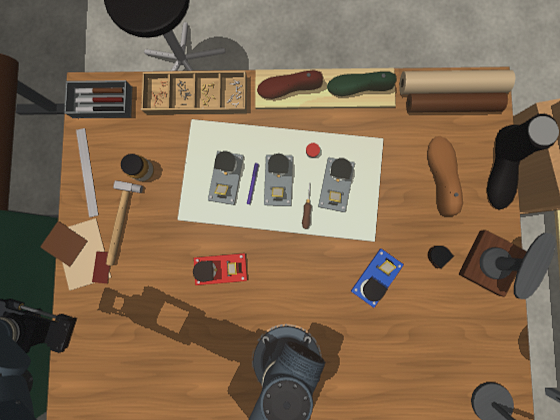

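View pics/scene0.png

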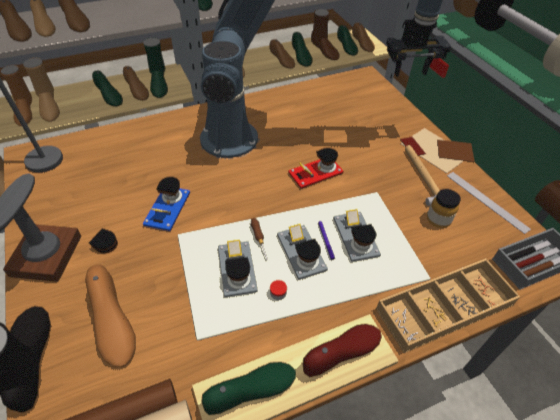

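Top view: the grey stands on the white sheet are at (226,178), (279,180) and (336,184). The possible mix-ups are the red look-alike at (220,268) and the blue one at (378,278), which the description rules out. The marker is at (253,183), the tin at (313,150) and the awl at (307,208). Next I measure the stands.

```bash
cat > h.py <<'E'
import numpy as np,cv2
def cloud(p,d,mtx,w2c):
    v,u=np.indices(d.shape); c=np.stack([(u-mtx[0,2])/mtx[0,0]*d,(v-mtx[1,2])/mtx[1,1]*d,d],-1)
    return (c-w2c[:3,3])@w2c[:3,:3]
def blobs(m,n=15):
    k,l,st,ce=cv2.connectedComponentsWithStats(m.astype(np.uint8)); return [(l==i) for i in range(1,k) if st[i,4]>=n]
E
python3 - <<'E'
from h import *
for n,roi in(("top",(slice(118,245),slice(178,385))),("scene",(slice(195,330),slice(178,425)))):
    z=np.load(n+"0.npz"); P=cloud(z['p'],z['d'],z['mtx'],z['world_to_cam']); R=np.zeros(z['d'].shape,bool); R[roi]=1
    hsv=cv2.cvtColor(z['p'],cv2.COLOR_RGB2HSV); R&=z['d']>0
    sh=R&(hsv[...,2]>200)&(hsv[...,1]<40); print(n,"sheet z",np.median(P[sh][:,2]).round(4))
    pad=R&(hsv[...,2]<70)&(P[...,2]>.07)
    tag=R&(hsv[...,0]>15)&(hsv[...,0]<35)&(hsv[...,1]>70)&(P[...,2]>.03)
    base=R&(P[...,2]>.017)&(P[...,2]<.03)&(hsv[...,1]<50)&(hsv[...,2]<190)
    for nm,m in(("pad",pad),("tag",tag),("base",base)):
        for b in blobs(m):
            q=P[b]; r=cv2.minAreaRect((q[:,:2]*1000).astype(np.float32))
            print(nm,len(q),"px",np.argwhere(b).mean(0)[::-1].round(0),"med",np.median(q,0).round(3),"min",q.min(0).round(3),"max",q.max(0).round(3),"rect",np.round(r[0]),np.round(r[1]),round(r[2],1))
z=cv2.imread("pics/top0.png")[118:245,178:388]; cv2.imwrite("pics/crop.png",cv2.resize(z,None,fx=3.7,fy=3.7,interpolation=cv2.INTER_CUBIC))
E
```

```text
top sheet z 0.0089
pad 319 px [225. 161.] med [0.615 0.188 0.081] min [0.586 0.159 0.074] max [0.645 0.222 0.088] rect [618. 189.] [61. 56.] 80.3
pad 317 px [278. 163.] med [0.607 0.024 0.081] min [ 0.579 -0.007  0.074] max [0.636 0.055 0.089] rect [608.  23.] [62. 55.] 86.0
pad 329 px [341. 168.] med [ 0.59  -0.17   0.081] min [ 0.559 -0.201  0.075] max [ 0.619 -0.135  0.086] rect [ 592. -170.] [62. 55.] 77.8
tag 56 px [221. 189.] med [0.536 0.204 0.049] min [0.514 0.184 0.033] max [0.551 0.224 0.068] rect [533. 204.] [37. 33.] 81.7
tag 53 px [277. 191.] med [0.525 0.025 0.05 ] min [0.506 0.009 0.036] max [0.54  0.044 0.07 ] rect [523.  26.] [33. 35.] 0.1
tag 57 px [335. 196.] med [ 0.508 -0.152  0.053] min [ 0.49  -0.171  0.033] max [ 0.526 -0.133  0.067] rect [ 509. -152.] [35. 33.] 77.7
base 837 px [226. 182.] med [0.562 0.186 0.024] min [0.488 0.139 0.017] max [0.655 0.251 0.03 ] rect [577. 196.] [ 88. 166.] 80.4
base 888 px [278. 184.] med [0.552 0.024 0.024] min [ 0.484 -0.02   0.017] max [0.651 0.071 0.03 ] rect [567.  25.] [ 88. 166.] 87.8
base 872 px [335. 188.] med [ 0.538
[... 1389 characters left out ...]
ect [526. 238.] [15. 53.] 78.5
base 671 px [353. 241.] med [0.602 0.169 0.024] min [0.488 0.137 0.017] max [0.664 0.229 0.03 ] rect [576. 193.] [ 88. 166.] 80.4
base 75 px [305. 233.] med [0.515 0.061 0.024] min [0.486 0.042 0.02 ] max [0.54  0.069 0.029] rect [513.  58.] [24. 57.] 80.7
base 714 px [299. 257.] med [ 0.599 -0.001  0.024] min [ 0.481 -0.023  0.017] max [0.649 0.065 0.03 ] rect [565.  23.] [ 87. 167.] 88.3
base 825 px [237. 272.] med [ 0.578 -0.177  0.024] min [ 0.463 -0.222  0.017] max [ 0.638 -0.106  0.03 ] rect [ 551. -163.] [ 88. 166.] 78.1
base 23 px [279. 296.] med [ 0.679 -0.094  0.02 ] min [ 0.665 -0.109  0.017] max [ 0.682 -0.071  0.026] rect [675. -91.] [39. 12.] 76.4
```

View pics/crop.png

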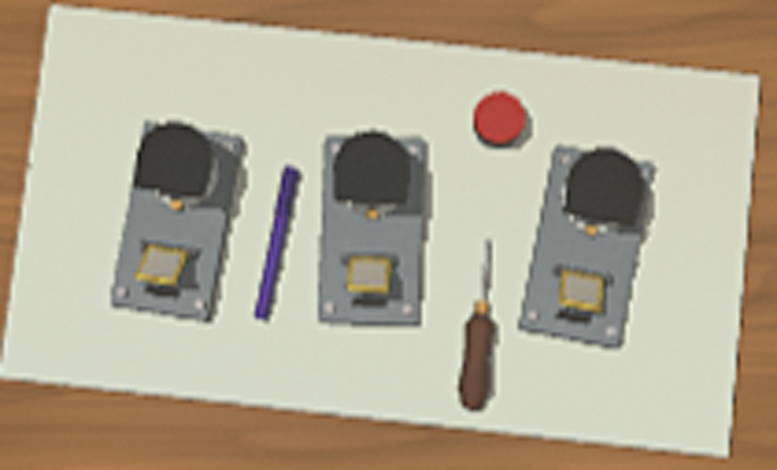

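The crop confirms three grey stands with raised tickets nearest the robot. Left pad (0.616, 0.188), middle (0.607, 0.022), right (0.591, -0.171), pad tops at about z = 0.08. The stand yaws are about -9.6°, -2° and -12°. I'll move over the left pad with the fingers shut.

{"method": "drive_tool", "body": {"commands": [{"dx":-0.436,"dy":0,"dz":-0.849,"grip":0},{"dx":-0.436,"dy":0,"dz":-0.849,"grip":0},{"dx":-0.436,"dy":0,"dz":-0.849,"grip":0},{"dx":-0.436,"dy":0,"dz":-0.849,"grip":0},{"dx":-0.436,"dy":0,"dz":-0.849,"grip":0},{"dx":-0.436,"dy":0,"dz":-0.849,"grip":0},{"dx":-0.436,"dy":0,"dz":-0.849,"grip":0},{"dx":-0.436,"dy":0,"dz":-0.849,"grip":0}]}}

```text
schema error: expected keys dx, dy, dz, wx, wy, wz, grip
```

{"method": "drive_tool", "body": {"commands": [{"dx":-0.436,"dy":0,"dz":-0.849,"grip":0},{"dx":-0.436,"dy":0,"dz":-0.849,"grip":0},{"dx":-0.436,"dy":0,"dz":-0.849,"grip":0},{"dx":-0.436,"dy":0,"dz":-0.849,"grip":0},{"dx":-0.436,"dy":0,"dz":-0.849,"grip":0},{"dx":-0.436,"dy":0,"dz":-0.849,"grip":0},{"dx":-0.436,"dy":0,"dz":-0.849,"grip":0},{"dx":-0.436,"dy":0,"dz":-0.849,"grip":0}]}}

```text
schema error: expected keys dx, dy, dz, wx, wy, wz, grip
```

{"method": "drive_tool", "body": {"commands": [{"dy":0,"grip":0},{"dy":0,"grip":0}]}}

```text
schema error: expected keys dx, dy, dz, wx, wy, wz, grip
```

{"method": "drive_tool", "body": {"commands": [{"dx":-0.436,"dy":0,"dz":-0.849,"wx":0,"wy":0,"wz":0,"grip":0},{"dx":-0.436,"dy":0,"dz":-0.849,"wx":0,"wy":0,"wz":0,"grip":0},{"dx":-0.436,"dy":0,"dz":-0.849,"wx":0,"wy":0,"wz":0,"grip":0},{"dx":-0.436,"dy":0,"dz":-0.849,"wx":0,"wy":0,"wz":0,"grip":0},{"dx":-0.436,"dy":0,"dz":-0.849,"wx":0,"wy":0,"wz":0,"grip":0},{"dx":-0.436,"dy":0,"dz":-0.849,"wx":0,"wy":0,"wz":0,"grip":0},{"dx":-0.436,"dy":0,"dz":-0.849,"wx":0,"wy":0,"wz":0,"grip":0},{"dx":-0.436,"dy":0,"dz":-0.849,"wx":0,"wy":0,"wz":0,"grip":0}]}}

```text
time_s: 1.1
position: [0.3922, 0.394, 0.218]
tcp_rot: [[0.267, -0.001, -0.964], [0.964, -0.0, 0.267], [-0.001, -1.0, 0.001]]
force: [0.9, 1.6, 0.2]
opening: 0.172
```

{"method": "drive_tool", "body": {"commands": [{"dx":-0.436,"dy":0,"dz":-0.849,"wx":0,"wy":0,"wz":0,"grip":0},{"dx":-0.436,"dy":0,"dz":-0.849,"wx":0,"wy":0,"wz":0,"grip":0},{"dx":-0.436,"dy":0,"dz":-0.849,"wx":0,"wy":0,"wz":0,"grip":0},{"dx":-0.436,"dy":0,"dz":-0.849,"wx":0,"wy":0,"wz":0,"grip":0},{"dx":-0.436,"dy":0,"dz":-0.849,"wx":0,"wy":0,"wz":0,"grip":0},{"dx":-0.436,"dy":0,"dz":-0.849,"wx":0,"wy":0,"wz":0,"grip":0},{"dx":-0.436,"dy":0,"dz":-0.849,"wx":0,"wy":0,"wz":0,"grip":0},{"dx":-0.436,"dy":0,"dz":-0.849,"wx":0,"wy":0,"wz":0,"grip":0}]}}

```text
time_s: 2.1
position: [0.6165, 0.187, 0.2177]
tcp_rot: [[0.268, -0.001, -0.964], [0.964, -0.0, 0.268], [-0.0, -1.0, 0.001]]
force: [0.2, 0.1, 0.8]
opening: 0.007
```

{"method": "drive_tool", "body": {"commands": [{"dx":0,"dy":0.8,"dz":0,"wx":0,"wy":0,"wz":0,"grip":0},{"dx":0,"dy":0.8,"dz":0,"wx":0,"wy":0,"wz":0,"grip":0},{"dx":0,"dy":0.7,"dz":0,"wx":0,"wy":0,"wz":0,"grip":0},{"dx":0,"dy":0.3,"dz":0,"wx":0,"wy":0,"wz":0,"grip":0},{"dx":0,"dy":0,"dz":0,"wx":0,"wy":0,"wz":0,"grip":0}]}}

```text
time_s: 2.72
position: [0.6155, 0.1879, 0.1135]
tcp_rot: [[0.267, -0.002, -0.964], [0.964, -0.0, 0.267], [-0.001, -1.0, 0.002]]
force: [-0.5, -0.1, 0.7]
opening: 0.005
```

{"method": "drive_tool", "body": {"commands": [{"dx":0,"dy":0.2,"dz":0,"wx":0,"wy":0,"wz":0,"grip":0},{"dx":0,"dy":0.1,"dz":0,"wx":0,"wy":0,"wz":0,"grip":0},{"dx":0,"dy":0.075,"dz":0,"wx":0,"wy":0,"wz":0,"grip":0},{"dx":0,"dy":0,"dz":0,"wx":0,"wy":0,"wz":0,"grip":0},{"dx":0,"dy":0,"dz":0,"wx":0,"wy":0,"wz":0,"grip":0}]}}

```text
time_s: 3.35
position: [0.6162, 0.188, 0.0996]
tcp_rot: [[0.267, 0.0, -0.964], [0.964, 0.0, 0.267], [0.0, -1.0, -0.0]]
force: [0.9, 0.2, 0.5]
opening: 0.003
```

{"method": "drive_tool", "body": {"commands": [{"dx":0,"dy":0.075,"dz":0,"wx":0,"wy":0,"wz":0,"grip":0},{"dx":0,"dy":0,"dz":0,"wx":0,"wy":0,"wz":0,"grip":0},{"dx":0,"dy":0,"dz":0,"wx":0,"wy":0,"wz":0,"grip":0}]}}

```text
time_s: 3.72
position: [0.616, 0.188, 0.0963]
tcp_rot: [[0.268, -0.0, -0.964], [0.964, -0.0, 0.268], [-0.0, -1.0, 0.0]]
force: [1.2, 0.6, 0.5]
opening: 0.003
```

{"method": "drive_tool", "body": {"commands": [{"dx":0,"dy":0,"dz":0,"wx":0,"wy":0,"wz":0,"grip":0}]}}

```text
time_s: 3.85
position: [0.6161, 0.188, 0.0964]
tcp_rot: [[0.268, 0.0, -0.964], [0.964, 0.0, 0.268], [0.0, -1.0, -0.0]]
force: [-0.4, 0.7, 0.1]
opening: 0.005
```

The z force is still only noise at tip height 0.074, so I'll look at the contact.

```bash
python3 - <<'E'
from rig import bot, imaging
from h import *
f=[]
for n in("scene","top","wrist"):
    p,d=imaging.capture(n); f.append(bot.read_state()['force']); c=imaging.get_calibration(n); np.savez(n+"1.npz",p=p,d=d,**c)
    P=cloud(p,d,c['mtx'],c['world_to_cam']); hsv=cv2.cvtColor(p,cv2.COLOR_RGB2HSV)
    for nm,(x,y) in dict(L=(.616,.188),M=(.607,.022),R=(.591,-.171)).items():
        m=(d>0)&(np.hypot(P[...,0]-x,P[...,1]-y)<.03)&(P[...,2]>.055)&(P[...,2]<.09)&(hsv[...,2]<70)
        if m.sum()>5: print(n,nm,m.sum(),np.percentile(P[m][:,2],[20,50,80]).round(4))
    if n=="scene": cv2.imwrite("pics/s1.png",cv2.resize(p[170:290,280:440,::-1],None,fx=4,fy=4,interpolation=cv2.INTER_CUBIC))
print(np.round(f,2))
E
```

```text
scene L 295 [0.0783 0.0809 0.0828]
scene M 387 [0.0787 0.0809 0.0825]
scene R 412 [0.0792 0.081  0.0824]
top L 13 [0.0783 0.08   0.0818]
top M 204 [0.0786 0.0811 0.0829]
top R 17 [0.0777 0.0803 0.0828]
wrist L 4286 [0.0787 0.0793 0.0798]
wrist M 1461 [0.0784 0.0792 0.0797]
[[-0.12 -0.31  0.42]
 [ 0.09  0.36  0.4 ]
 [-0.55  0.26  0.13]]
```

View pics/s1.png

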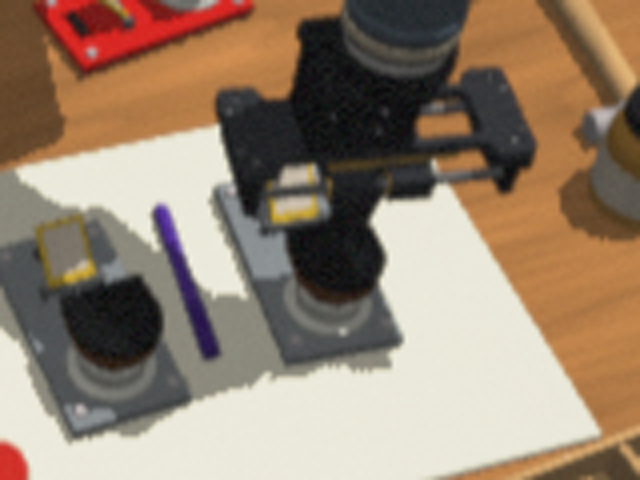

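The picture shows the gripper over the left pad, with the pad still at full height (wrist depth 0.0793 left, 0.0792 middle). The shut fingertips are therefore higher than the nominal 22 mm. I'll go down in 2 mm steps and watch the force.

{"method": "drive_tool", "body": {"commands": [{"dx":0,"dy":0.05,"dz":0,"wx":0,"wy":0,"wz":0,"grip":0},{"dx":0,"dy":0,"dz":0,"wx":0,"wy":0,"wz":0,"grip":0}]}}

```text
time_s: 4.25
position: [0.6159, 0.188, 0.0941]
tcp_rot: [[0.268, -0.0, -0.964], [0.964, -0.0, 0.268], [-0.0, -1.0, 0.0]]
force: [-0.0, -0.4, 0.4]
opening: 0.008
```

{"method": "drive_tool", "body": {"commands": [{"dx":0,"dy":0.05,"dz":0,"wx":0,"wy":0,"wz":0,"grip":0},{"dx":0,"dy":0,"dz":0,"wx":0,"wy":0,"wz":0,"grip":0}]}}

```text
time_s: 4.5
position: [0.6159, 0.188, 0.0921]
tcp_rot: [[0.267, -0.0, -0.964], [0.964, -0.0, 0.267], [-0.0, -1.0, 0.0]]
force: [0.4, -0.4, -0.3]
opening: 0.008
```

```bash
cat > pz.py <<'E'
from rig import bot, imaging
from h import *
f=[]
for i in range(4):
    s=bot.read_state(); p,d=imaging.capture("wrist"); c=imaging.get_calibration("wrist"); f.append(s['force'])
P=cloud(p,d,c['mtx'],c['world_to_cam']); hsv=cv2.cvtColor(p,cv2.COLOR_RGB2HSV)
print(s['time_s'],np.round(s['position'],4),"force",np.mean(f,0).round(2),np.array(f)[:,2].round(2))
for nm,(x,y) in dict(L=(.616,.188),M=(.607,.022),R=(.591,-.171)).items():
    m=(d>0)&(np.hypot(P[...,0]-x,P[...,1]-y)<.03)&(P[...,2]>.055)&(P[...,2]<.09)&(hsv[...,2]<70)
    if m.sum()>50: print(nm,m.sum(),np.percentile(P[m][:,2],[20,50,80]).round(4))
E
python3 pz.py
```

```text
4.65 [0.6161 0.188  0.0923] force [-0.02 -0.45 -0.33] [-0.25 -0.55 -0.46 -0.07]
L 4231 [0.0788 0.0793 0.0798]
M 1217 [0.0784 0.0792 0.0798]
```

```bash
python3 - <<'E'
from rig import bot, imaging
from h import *
p,d=imaging.capture("wrist"); c=imaging.get_calibration("wrist"); w=c['world_to_cam']
cam=-w[:3,:3].T@w[:3,3]; print("cam",cam.round(4),"axis",w[2,:3].round(3), c['mtx'].round(0).tolist())
for q in([.616,.188,.0922],[.616,.188,.0702],[.616,.188,.08]):
    x=c['mtx']@(w[:3,:3]@np.array(q)+w[:3,3]); print(q,(x[:2]/x[2]).round(0),d[int(x[1]/x[2]),int(x[0]/x[2])] if 0<=x[1]/x[2]<420 else None,x[2].round(3))
P=cloud(p,d,c['mtx'],w)
g=(d>0)&(np.hypot(P[...,0]-.616,P[...,1]-.188)<.02); 
for v in range(0,420,30): print(v,P[v,280].round(3))
cv2.imwrite("pics/w1.png",p[:,:,::-1])
E
```

```text
cam [0.535  0.2097 0.2581] axis [ 0.291 -0.081 -0.953] [[311.0, 0.0, 281.0], [0.0, 311.0, 208.0], [0.0, 0.0, 1.0]]
[0.616, 0.188, 0.0922] [282. 258.] 0.16145898 0.183
[0.616, 0.188, 0.0702] [282. 243.] 0.19400227 0.204
[0.616, 0.188, 0.08] [282. 249.] 0.1720003 0.195
0 [0.465 0.228 0.008]
30 [0.483 0.223 0.008]
60 [0.503 0.218 0.021]
90 [0.524 0.212 0.058]
120 [0.542 0.207 0.04 ]
150 [0.563 0.201 0.023]
180 [0.583 0.195 0.032]
210 [0.591 0.193 0.079]
240 [0.609 0.188 0.081]
270 [0.607 0.189 0.123]
300 [0.585 0.195 0.182]
330 [0.623 0.185 0.145]
360 [0.592 0.194 0.196]
390 [0.591 0.194 0.206]
```

View pics/w1.png

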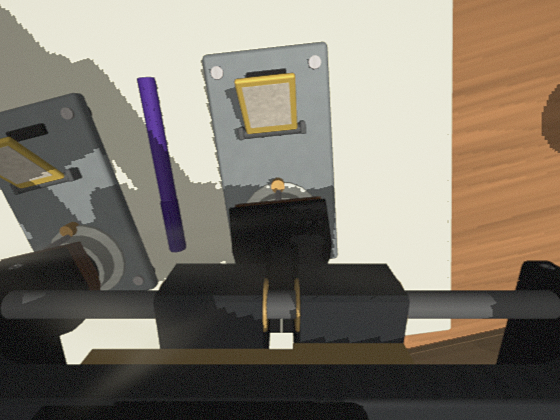

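The wrist view shows the pad at (280,230), with the finger blocks from row 265 down. The tips are hard to make out against the black pad, so I'll look at the depth numbers around them.

```bash
python3 - <<'E'
from rig import bot, imaging
from h import *
p,d=imaging.capture("wrist"); c=imaging.get_calibration("wrist"); w=c['world_to_cam']
P=cloud(p,d,c['mtx'],w)
print("cols",list(range(220,345,10)))
for v in range(190,300,6): print(v,(P[v,220:345:10,2]*1000).round(0).astype(int), "x@280",P[v,280,0].round(3))
q=cv2.convertScaleAbs(p[180:350,140:420,::-1],alpha=4,beta=10); cv2.imwrite("pics/w2.png",cv2.resize(q,None,fx=2.8,fy=2.8))
E
```

```text
cols [220, 230, 240, 250, 260, 270, 280, 290, 300, 310, 320, 330, 340]
190 [ 8 22 22 23 26 26 34 28 27 22 21 22  7] x@280 0.59
196 [ 7 21 22 23 27 33 53 36 26 27 63 23  7] x@280 0.589
202 [ 7 23 22 27 62 65 69 76 77 78 79 23  8] x@280 0.589
208 [ 8 75 77 78 79 80 80 79 80 79 79 23  7] x@280 0.59
214 [ 7 77 79 79 79 79 80 81 79 79 80 23  6] x@280 0.593
220 [ 8 78 79 80 79 80 79 79 80 80 81 21  9] x@280 0.597
226 [ 7 21 79 80 80 79 80 79 78 79 79 22  8] x@280 0.601
232 [ 7 20 80 79 80 80 79 80 80 79 79 79  7] x@280 0.605
238 [ 7  7 80 81 79 80 81 78 81 79 79 78  7] x@280 0.608
244 [ 8  5 78 79 79 98 79 80 79 80 79 79  7] x@280 0.613
250 [  9   6  80  77  80 105 102 103  79  79  79  79   8] x@280 0.606
256 [  8   8  79  79  79 113 109 109  80  79  79  79   6] x@280 0.606
262 [  7   6  79  79  80 119 116 116 119  79  79   8   7] x@280 0.606
268 [174 175 173 173 175 123 122 122 174 174 175 174 174] x@280 0.606
274 [177 178 178 178 179 131 122 128 178 178 178 178 177] x@280 0.61
280 [182 181 181 181 182 137 134 133 183 181 181 181 182] x@280 0.606
286 [185 185 185 184 185 140 139 139 184 184 184 184 184] x@280 0.606
292 [187 187 187 187 187 179 180 180 185 186 186 187 187] x@280 0.583
298 [189 189 189 189 189 182 181 182 186 189 189 189 189] x@280 0.585
```

View pics/w2.png

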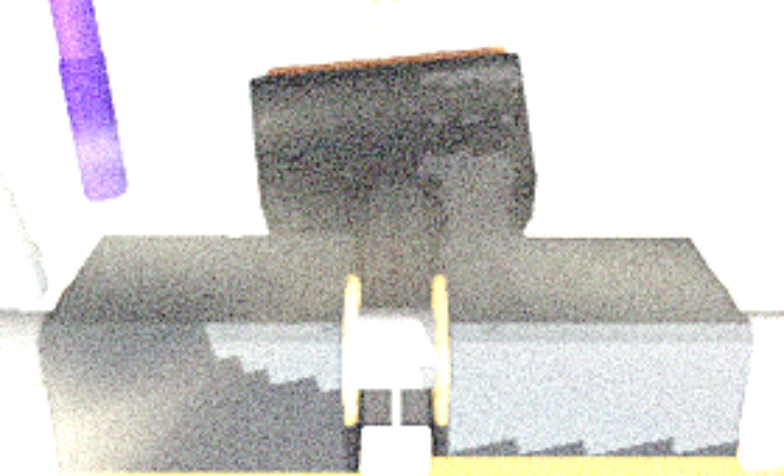

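The depth shows the finger's front face at x = 0.606 as expected, but its bottom at z ≈ 0.097. That is about 27 mm higher than TCP minus 22 mm gives, so the reported TCP height doesn't match the cameras. I'll check this with the scene camera and then approach by feel.

```bash
cat > tip.py <<'E'
from rig import bot, imaging
from h import *
s=bot.read_state(); x,y,z=s['position']; print("tcp",np.round(s['position'],4),"t",s['time_s'],"F",np.round(s['force'],2),"q",np.round(s['joint_positions'],2))
for n in("scene","wrist"):
    p,d=imaging.capture(n); c=imaging.get_calibration(n); P=cloud(p,d,c['mtx'],c['world_to_cam'])
    m=(d>0)&(np.hypot(P[...,0]-x,P[...,1]-y)<.022)&(P[...,2]>.05)&(P[...,2]<.16)
    h,_=np.histogram(P[m][:,2],np.arange(.05,.162,.004)); print(n,dict(zip(range(50,160,4),h.tolist())))
    # finger front face = columns around tcp projected, nearest
E
python3 tip.py
```

```text
tcp [0.6161 0.188  0.0924] t 4.8 F [-0.16 -0.7   0.75] q [  7.04  40.41  84.97  -0.    54.61 -67.44]
scene {50: 0, 54: 0, 58: 0, 62: 0, 66: 0, 70: 0, 74: 5, 78: 71, 82: 51, 86: 0, 90: 0, 94: 3, 98: 8, 102: 7, 106: 12, 110: 8, 114: 8, 118: 12, 122: 8, 126: 10, 130: 4, 134: 12, 138: 3, 142: 1, 146: 2, 150: 2, 154: 0}
wrist {50: 0, 54: 0, 58: 0, 62: 0, 66: 0, 70: 0, 74: 19, 78: 2068, 82: 0, 86: 0, 90: 0, 94: 57, 98: 99, 102: 109, 106: 116, 110: 127, 114: 141, 118: 159, 122: 122, 126: 118, 130: 139, 134: 143, 138: 114, 142: 299, 146: 28, 150: 13, 154: 41}
```

{"method": "drive_tool", "body": {"commands": [{"dx":0,"dy":0.2,"dz":0,"wx":0,"wy":0,"wz":0,"grip":0},{"dx":0,"dy":0.05,"dz":0,"wx":0,"wy":0,"wz":0,"grip":0},{"dx":0,"dy":0,"dz":0,"wx":0,"wy":0,"wz":0,"grip":0}]}}

```text
time_s: 5.28
position: [0.6157, 0.188, 0.0818]
tcp_rot: [[0.267, -0.001, -0.964], [0.964, -0.0, 0.267], [-0.0, -1.0, 0.001]]
force: [0.5, -0.0, 0.2]
opening: 0.003
```

```bash
python3 tip.py
```

```text
tcp [0.6157 0.188  0.0818] t 5.275 F [ 0.54 -0.03  0.22] q [  7.05  41.24  85.29  -0.    53.53 -67.44]
scene {50: 0, 54: 0, 58: 0, 62: 0, 66: 0, 70: 0, 74: 0, 78: 64, 82: 37, 86: 7, 90: 9, 94: 10, 98: 8, 102: 8, 106: 9, 110: 8, 114: 10, 118: 9, 122: 5, 126: 6, 130: 3, 134: 1, 138: 2, 142: 0, 146: 0, 150: 0, 154: 1}
wrist {50: 0, 54: 0, 58: 0, 62: 0, 66: 0, 70: 0, 74: 19, 78: 1838, 82: 14, 86: 96, 90: 101, 94: 113, 98: 125, 102: 128, 106: 160, 110: 137, 114: 122, 118: 122, 122: 159, 126: 125, 130: 62, 134: 308, 138: 0, 142: 45, 146: 9, 150: 41, 154: 5}
```

Both cameras agree that the fingertips are about 4 mm above the reported TCP z. I'll use tip_z = TCP_z + 0.004, so contact should come near TCP 0.0755.

{"method": "drive_tool", "body": {"commands": [{"dx":0,"dy":0.125,"dz":0,"wx":0,"wy":0,"wz":0,"grip":0},{"dx":0,"dy":0,"dz":0,"wx":0,"wy":0,"wz":0,"grip":0}]}}

```text
time_s: 5.62
position: [0.6157, 0.1879, 0.0769]
tcp_rot: [[0.268, -0.001, -0.964], [0.964, -0.0, 0.268], [-0.0, -1.0, 0.001]]
force: [0.3, 0.1, 0.2]
opening: 0.008
```

{"method": "drive_tool", "body": {"commands": [{"dx":0,"dy":0.05,"dz":0,"wx":0,"wy":0,"wz":0,"grip":0},{"dx":0,"dy":0,"dz":0,"wx":0,"wy":0,"wz":0,"grip":0}]}}

```text
time_s: 5.88
position: [0.6162, 0.188, 0.0755]
tcp_rot: [[0.268, 0.0, -0.964], [0.964, 0.0, 0.268], [0.0, -1.0, -0.0]]
force: [-0.0, 0.4, 0.2]
opening: 0.002
```

{"method": "drive_tool", "body": {"commands": [{"dx":0,"dy":0.05,"dz":0,"wx":0,"wy":0,"wz":0,"grip":0},{"dx":0,"dy":0,"dz":0,"wx":0,"wy":0,"wz":0,"grip":0}]}}

```text
time_s: 6.12
position: [0.6161, 0.188, 0.0734]
tcp_rot: [[0.267, 0.0, -0.964], [0.964, 0.0, 0.267], [0.0, -1.0, -0.0]]
force: [0.0, -0.0, 2.4]
opening: 0.006
```

```bash
python3 pz.py
```

```text
6.275 [0.6161 0.188  0.0735] force [-0.16  0.21  2.57] [2.44 2.7  2.58 2.56]
L 4159 [0.0759 0.0765 0.0771]
M 226 [0.0592 0.0788 0.0795]
```

{"method": "drive_tool", "body": {"commands": [{"dx":0,"dy":0.1,"dz":0,"wx":0,"wy":0,"wz":0,"grip":0},{"dx":0,"dy":0,"dz":0,"wx":0,"wy":0,"wz":0,"grip":0},{"dx":0,"dy":0,"dz":0,"wx":0,"wy":0,"wz":0,"grip":0}]}}

```text
time_s: 6.7
position: [0.6162, 0.188, 0.0695]
tcp_rot: [[0.268, 0.0, -0.964], [0.964, 0.0, 0.268], [0.0, -1.0, -0.0]]
force: [-0.7, -0.5, 4.1]
opening: 0.0
```

```bash
python3 pz.py
```

```text
6.85 [0.6162 0.188  0.0695] force [-0.44 -0.51  3.59] [4.13 2.93 3.66 3.63]
L 4268 [0.0719 0.0726 0.0732]
M 111 [0.0593 0.066  0.0792]
```

Left pad: 3.6 N at 6.7 mm down, with a slope of about 0.3 N/mm, which looks like the 0.4 spring. On to the middle pad.

{"method": "drive_tool", "body": {"commands": [{"dx":0,"dy":-0.25,"dz":0,"wx":0,"wy":0,"wz":0,"grip":0},{"dx":0,"dy":-0.25,"dz":0,"wx":0,"wy":0,"wz":0,"grip":0},{"dx":-0.812,"dy":0,"dz":-0.179,"wx":0,"wy":0,"wz":0,"grip":0},{"dx":-0.812,"dy":0,"dz":-0.179,"wx":0,"wy":0,"wz":0,"grip":0},{"dx":-0.812,"dy":0,"dz":-0.179,"wx":0,"wy":0,"wz":0,"grip":0},{"dx":-0.812,"dy":0,"dz":-0.179,"wx":0,"wy":0,"wz":0,"grip":0},{"dx":-0.812,"dy":0,"dz":-0.179,"wx":0,"wy":0,"wz":0,"grip":0},{"dx":0,"dy":0,"dz":0,"wx":0,"wy":0,"wz":0,"grip":0}]}}

```text
time_s: 7.9
position: [0.6072, 0.0196, 0.0897]
tcp_rot: [[0.271, 0.0, -0.963], [0.963, -0.0, 0.271], [-0.0, -1.0, -0.0]]
force: [0.1, -0.1, -0.3]
opening: 0.005
```

{"method": "drive_tool", "body": {"commands": [{"dx":0,"dy":0.2,"dz":0,"wx":0,"wy":0,"wz":0,"grip":0},{"dx":0,"dy":0.15,"dz":0,"wx":0,"wy":0,"wz":0,"grip":0},{"dx":0,"dy":0.05,"dz":0,"wx":0,"wy":0,"wz":0,"grip":0},{"dx":0,"dy":0,"dz":0,"wx":0,"wy":0,"wz":0,"grip":0}]}}

```text
time_s: 8.4
position: [0.6068, 0.023, 0.0733]
tcp_rot: [[0.267, -0.001, -0.964], [0.964, 0.001, 0.267], [0.001, -1.0, 0.001]]
force: [-1.4, 1.4, 3.6]
opening: 0.001
```

```bash
python3 pz.py
```

```text
8.55 [0.6068 0.0228 0.0736] force [-0.91  2.03  3.28] [3.56 2.79 3.4  3.38]
L 2430 [0.0785 0.0792 0.0797]
M 4066 [0.076  0.0766 0.0772]
```

{"method": "drive_tool", "body": {"commands": [{"dx":0,"dy":0.1,"dz":0,"wx":0,"wy":0,"wz":0,"grip":0},{"dx":0,"dy":0,"dz":0,"wx":0,"wy":0,"wz":0,"grip":0},{"dx":0,"dy":0,"dz":0,"wx":0,"wy":0,"wz":0,"grip":0}]}}

```text
time_s: 8.98
position: [0.6071, 0.0224, 0.0697]
tcp_rot: [[0.268, 0.0, -0.963], [0.963, 0.001, 0.268], [0.001, -1.0, 0.0]]
force: [-1.6, 3.3, 7.5]
opening: 0.005
```

```bash
python3 pz.py
```

```text
9.125 [0.6071 0.0224 0.0698] force [-1.7   3.24  6.39] [7.49 6.1  6.51 5.47]
L 1966 [0.0784 0.0791 0.0797]
M 4189 [0.0723 0.0729 0.0736]
```

Middle pad: 6.4 N at 6.3 mm down, so this is the 0.85 N/mm spring. Next is the right pad.

{"method": "drive_tool", "body": {"commands": [{"dx":0,"dy":-0.5,"dz":0,"wx":0,"wy":0,"wz":0,"grip":0},{"dx":0,"dy":0,"dz":0,"wx":0,"wy":0,"wz":0,"grip":0},{"dx":-0.794,"dy":0,"dz":-0.152,"wx":0,"wy":0,"wz":0,"grip":0},{"dx":-0.794,"dy":0,"dz":-0.152,"wx":0,"wy":0,"wz":0,"grip":0},{"dx":-0.794,"dy":0,"dz":-0.152,"wx":0,"wy":0,"wz":0,"grip":0},{"dx":-0.794,"dy":0,"dz":-0.152,"wx":0,"wy":0,"wz":0,"grip":0},{"dx":-0.794,"dy":0,"dz":-0.152,"wx":0,"wy":0,"wz":0,"grip":0},{"dx":-0.794,"dy":0,"dz":-0.152,"wx":0,"wy":0,"wz":0,"grip":0}]}}

```text
time_s: 10.18
position: [0.5907, -0.1728, 0.0881]
tcp_rot: [[0.268, -0.001, -0.964], [0.964, -0.0, 0.268], [-0.0, -1.0, 0.001]]
force: [-0.9, -0.6, -0.7]
opening: 0.003
```

{"method": "drive_tool", "body": {"commands": [{"dx":0,"dy":0,"dz":0,"wx":0,"wy":0,"wz":0,"grip":0},{"dx":0,"dy":0,"dz":0,"wx":0,"wy":0,"wz":0,"grip":0},{"dx":0,"dy":0.2,"dz":0,"wx":0,"wy":0,"wz":0,"grip":0},{"dx":0,"dy":0.15,"dz":0,"wx":0,"wy":0,"wz":0,"grip":0},{"dx":0,"dy":0.05,"dz":0,"wx":0,"wy":0,"wz":0,"grip":0},{"dx":0,"dy":0,"dz":0,"wx":0,"wy":0,"wz":0,"grip":0}]}}

```text
time_s: 10.92
position: [0.5911, -0.1702, 0.0736]
tcp_rot: [[0.267, -0.001, -0.964], [0.964, 0.001, 0.267], [0.001, -1.0, 0.001]]
force: [-1.6, 2.7, 5.7]
opening: 0.005
```

```bash
python3 pz.py
```

```text
11.075 [ 0.591  -0.1702  0.0738] force [-1.12  2.6   5.34] [5.65 5.19 5.53 4.98]
M 329 [0.0589 0.0622 0.0647]
R 4084 [0.0763 0.0769 0.0775]
```

{"method": "drive_tool", "body": {"commands": [{"dx":0,"dy":0.1,"dz":0,"wx":0,"wy":0,"wz":0,"grip":0},{"dx":0,"dy":0,"dz":0,"wx":0,"wy":0,"wz":0,"grip":0},{"dx":0,"dy":0,"dz":0,"wx":0,"wy":0,"wz":0,"grip":0}]}}

```text
time_s: 11.5
position: [0.5911, -0.1703, 0.0706]
tcp_rot: [[0.267, -0.0, -0.964], [0.964, 0.001, 0.267], [0.001, -1.0, 0.001]]
force: [-2.9, 3.7, 9.9]
opening: 0.005
```

```bash
python3 pz.py
```

```text
11.65 [ 0.5911 -0.1703  0.0706] force [-2.62  3.83  9.46] [9.94 9.2  9.34 9.36]
M 227 [0.0583 0.0599 0.0623]
R 4169 [0.0731 0.0737 0.0744]
```

Right pad: 9.5 N at 5.5 mm down, so this is the 1.6 N/mm spring. The left sample is the softest. I'll lift and go to a point over the left ticket's hinge at (0.547, 0.200).

{"method": "drive_tool", "body": {"commands": [{"dx":0,"dy":-0.6,"dz":0,"wx":0,"wy":0,"wz":0,"grip":0},{"dx":0,"dy":-0.6,"dz":0,"wx":0,"wy":0,"wz":0,"grip":0},{"dx":0.862,"dy":0,"dz":0.353,"wx":0,"wy":0,"wz":0,"grip":0},{"dx":0.862,"dy":0,"dz":0.353,"wx":0,"wy":0,"wz":0,"grip":0},{"dx":0.862,"dy":0,"dz":0.353,"wx":0,"wy":0,"wz":0,"grip":0},{"dx":0.862,"dy":0,"dz":0.353,"wx":0,"wy":0,"wz":0,"grip":0},{"dx":0.862,"dy":0,"dz":0.353,"wx":0,"wy":0,"wz":0,"grip":0}]}}

```text
time_s: 12.58
position: [0.5693, 0.0147, 0.1171]
tcp_rot: [[0.267, 0.0, -0.964], [0.964, -0.0, 0.267], [-0.0, -1.0, -0.0]]
force: [0.9, -0.1, -0.8]
opening: 0.003
```

{"method": "drive_tool", "body": {"commands": [{"dx":0.862,"dy":0,"dz":0.353,"wx":0,"wy":0,"wz":0,"grip":0},{"dx":0.862,"dy":0,"dz":0.353,"wx":0,"wy":0,"wz":0,"grip":0},{"dx":0.862,"dy":0,"dz":0.353,"wx":0,"wy":0,"wz":0,"grip":0},{"dx":0.862,"dy":0,"dz":0.353,"wx":0,"wy":0,"wz":0,"grip":0},{"dx":0.862,"dy":0,"dz":0.353,"wx":0,"wy":0,"wz":0,"grip":0},{"dx":0,"dy":0,"dz":0,"wx":0,"wy":-0.066,"wz":0,"grip":0},{"dx":0,"dy":0,"dz":0,"wx":0,"wy":0,"wz":0,"grip":0},{"dx":0,"dy":0,"dz":0,"wx":0,"wy":0,"wz":0,"grip":0}]}}

```text
time_s: 13.58
position: [0.5475, 0.1982, 0.1172]
tcp_rot: [[0.168, -0.0, -0.986], [0.986, -0.0, 0.168], [-0.0, -1.0, 0.0]]
force: [0.2, -0.3, 0.2]
opening: 0.006
```

```bash
python3 - <<'E'
from rig import bot, imaging
from h import *
s=bot.read_state(); print(np.round(s['position'],4),np.round(s['tcp_rot'],3).tolist(),s['time_s'])
for n in("wrist","scene"):
    p,d=imaging.capture(n); c=imaging.get_calibration(n); P=cloud(p,d,c['mtx'],c['world_to_cam']); hsv=cv2.cvtColor(p,cv2.COLOR_RGB2HSV)
    O=np.array([.5765,.195]); a=np.radians(-9.6); ex=np.array([np.cos(a),np.sin(a)]); ey=np.array([-ex[1],ex[0]])
    X=(P[...,:2]-O)@ex; Y=(P[...,:2]-O)@ey
    tag=(d>0)&(abs(X+45)<1e9)&(X>-.075)&(X<-.015)&(abs(Y)<.03)&(P[...,2]>.034)&(P[...,2]<.075)&(hsv[...,2]>110)
    q=P[tag]; 
    if len(q)>20:
        z=q[:,2]; k=np.polyfit(X[tag],z,1); print(n,len(q),"X",np.percentile(X[tag],[2,98]).round(4),"Y",np.percentile(Y[tag],[2,98]).round(4),"z",np.percentile(z,[2,98]).round(4),"slope deg",np.degrees(np.arctan(k[0])).round(1))
    cv2.imwrite(f"pics/{n}2.png",p[:,:,::-1])
E
```

```text
[0.5475 0.1982 0.1172] [[0.168, -0.0, -0.986], [0.986, -0.0, 0.168], [-0.0, -1.0, 0.0]] 13.575
wrist 896 X [-0.0626 -0.0306] Y [-0.0171  0.0151] z [0.0348 0.0639] slope deg -42.4
scene 185 X [-0.0638 -0.0297] Y [-0.0182  0.0164] z [0.0354 0.0662] slope deg -42.0
```

View pics/wrist2.png

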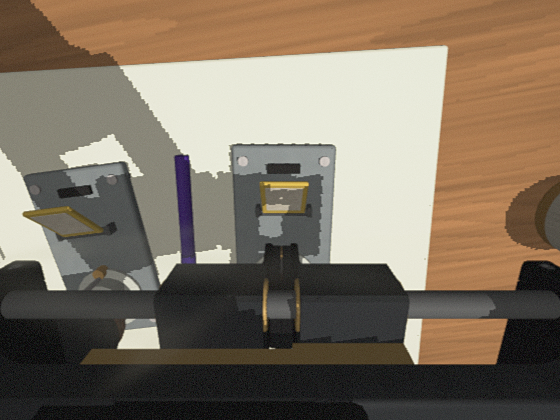

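The wrist view shows the left ticket raised at (285,197), face sloping about 42°, with the fingertips at (281,250) clear on its pad side. The stand is where I measured it. I'll descend next to the upper face.

{"method": "drive_tool", "body": {"commands": [{"dx":0,"dy":0.6,"dz":0,"wx":0,"wy":0,"wz":0,"grip":0},{"dx":0,"dy":0.6,"dz":0,"wx":0,"wy":0,"wz":0,"grip":0},{"dx":0,"dy":0.4,"dz":0,"wx":0,"wy":0,"wz":0,"grip":0},{"dx":0,"dy":0.23,"dz":0,"wx":0,"wy":0,"wz":0,"grip":0},{"dx":0,"dy":0,"dz":0,"wx":0,"wy":0,"wz":0,"grip":0},{"dx":0,"dy":0,"dz":0,"wx":0,"wy":0,"wz":0,"grip":0}]}}

```text
time_s: 14.42
position: [0.5481, 0.1986, 0.0447]
tcp_rot: [[0.166, 0.001, -0.986], [0.986, 0.0, 0.166], [0.0, -1.0, -0.001]]
force: [0.6, -0.6, -0.1]
opening: 0.001
```

{"method": "drive_tool", "body": {"commands": [{"dx":0,"dy":0,"dz":0.16,"wx":0,"wy":0,"wz":0,"grip":0},{"dx":0,"dy":0.05,"dz":0.16,"wx":0,"wy":0,"wz":0,"grip":0},{"dx":0,"dy":0.08,"dz":0.11,"wx":0,"wy":0,"wz":0,"grip":0},{"dx":0,"dy":0,"dz":0,"wx":0,"wy":0,"wz":0,"grip":0}]}}

```text
time_s: 14.92
position: [0.5294, 0.2015, 0.0387]
tcp_rot: [[0.166, -0.002, -0.986], [0.986, -0.0, 0.166], [-0.0, -1.0, 0.002]]
force: [0.4, -1.0, 0.5]
opening: 0.004
```

{"method": "drive_tool", "body": {"commands": [{"dx":0,"dy":0.11,"dz":0.1,"wx":0,"wy":0,"wz":0,"grip":0},{"dx":0,"dy":0.1,"dz":0.055,"wx":0,"wy":0,"wz":0,"grip":0},{"dx":0,"dy":0,"dz":0,"wx":0,"wy":0,"wz":0,"grip":0}]}}

```text
time_s: 15.3
position: [0.5236, 0.2024, 0.03]
tcp_rot: [[0.166, -0.002, -0.986], [0.986, -0.0, 0.166], [-0.001, -1.0, 0.002]]
force: [-0.6, 0.5, -0.1]
opening: 0.009
```

{"method": "drive_tool", "body": {"commands": [{"dx":0,"dy":0.04,"dz":0.02,"wx":0,"wy":0,"wz":0,"grip":0},{"dx":0,"dy":0,"dz":0,"wx":0,"wy":0,"wz":0,"grip":0}]}}

```text
time_s: 15.55
position: [0.5238, 0.2025, 0.0292]
tcp_rot: [[0.166, 0.0, -0.986], [0.986, -0.0, 0.166], [0.0, -1.0, -0.0]]
force: [-0.1, -1.3, 2.8]
opening: 0.01
```

{"method": "drive_tool", "body": {"commands": [{"dx":0,"dy":0.025,"dz":0,"wx":0,"wy":0,"wz":0,"grip":0},{"dx":0,"dy":0,"dz":0,"wx":0,"wy":0,"wz":0,"grip":0}]}}

```text
time_s: 15.8
position: [0.5238, 0.2026, 0.0291]
tcp_rot: [[0.166, 0.001, -0.986], [0.986, -0.0, 0.166], [0.0, -1.0, -0.001]]
force: [-2.2, -1.5, 9.4]
opening: 0.005
```

```bash
cat > tags.py <<'E'
from rig import bot, imaging
from h import *
s=bot.read_state(); print(np.round(s['position'],4),s['time_s'],np.round(s['force'],2))
import sys
for n in sys.argv[1:]:
    p,d=imaging.capture(n); c=imaging.get_calibration(n); P=cloud(p,d,c['mtx'],c['world_to_cam']); hsv=cv2.cvtColor(p,cv2.COLOR_RGB2HSV)
    for nm,ox,oy,yaw in(("L",.5765,.195,-9.6),("M",.566,.024,-2),("R",.5515,-.1625,-12)):
        a=np.radians(yaw); ex=np.array([np.cos(a),np.sin(a)]); ey=np.array([-ex[1],ex[0]]); D=P[...,:2]-np.array([ox,oy]); X=D@ex; Y=D@ey
        t=(d>0)&(X>-.08)&(X<-.015)&(abs(Y)<.03)&(P[...,2]>.029)&(P[...,2]<.075)&(hsv[...,0]>12)&(hsv[...,0]<38)&(hsv[...,1]>40)&(hsv[...,2]>90)
        if t.sum()>15: k=np.polyfit(X[t],P[t][:,2],1); print(n,nm,t.sum(),"X",np.percentile(X[t],[2,98]).round(3),"z",np.percentile(P[t][:,2],[2,98]).round(4),"slope",np.degrees(np.arctan(-k[0])).round(1))
        b=(d>0)&(np.hypot(X-.04,Y)<.025)&(P[...,2]>.06)&(P[...,2]<.09)&(hsv[...,2]<70)
        if b.sum()>15: print(n,nm,"pad z",np.median(P[b][:,2]).round(4))
    cv2.imwrite(f"pics/{n}_t{s['time_s']:.1f}.png",p[:,:,::-1])
E
python3 tags.py wrist
```

```text
[0.5238 0.2026 0.0291] 15.8 [-2.17 -1.46  9.37]
wrist L 1088 X [-0.077 -0.053] z [0.0305 0.0334] slope -1.2
```

The force rose to 9 N at the rest and the ticket's slope is about 0°, so it is flat. I'll lift straight up and check.

{"method": "drive_tool", "body": {"commands": [{"dx":0,"dy":-0.1,"dz":0,"wx":0,"wy":0,"wz":0,"grip":0},{"dx":0,"dy":-0.6,"dz":0,"wx":0,"wy":0,"wz":0,"grip":0},{"dx":0,"dy":-1,"dz":0,"wx":0,"wy":0,"wz":0,"grip":0},{"dx":0,"dy":-1,"dz":0,"wx":0,"wy":0,"wz":0,"grip":0},{"dx":0,"dy":-1,"dz":0,"wx":0,"wy":0,"wz":0,"grip":0},{"dx":0,"dy":-1,"dz":0,"wx":0,"wy":0,"wz":0,"grip":0},{"dx":0,"dy":0,"dz":0,"wx":0,"wy":0,"wz":0,"grip":0},{"dx":0,"dy":0,"dz":0,"wx":0,"wy":0,"wz":0,"grip":0}]}}

```text
time_s: 16.85
position: [0.5229, 0.2025, 0.2153]
tcp_rot: [[0.166, -0.001, -0.986], [0.986, -0.0, 0.166], [-0.0, -1.0, 0.001]]
force: [-0.4, -0.2, -0.9]
opening: 0.005
```

```bash
python3 tags.py wrist scene; ls pics
```

```text
[0.5229 0.2025 0.2153] 16.85 [-0.41 -0.21 -0.87]
wrist L 611 X [-0.078 -0.034] z [0.03   0.0333] slope -0.2
wrist M 382 X [-0.062 -0.03 ] z [0.0335 0.0642] slope 43.8
wrist M pad z 0.0787
scene L 107 X [-0.078 -0.03 ] z [0.0313 0.0387] slope -0.3
scene L pad z 0.0812
scene M 133 X [-0.061 -0.029] z [0.0333 0.0671] slope 45.3
scene M pad z 0.0814
scene R 172 X [-0.062 -0.026] z [0.033  0.0666] slope 42.7
scene R pad z 0.081
crop.png
s1.png
scene0.png
scene2.png
scene_t16.9.png
top0.png
w1.png
w2.png
wrist2.png
wrist_t15.8.png
wrist_t16.9.png
```

View pics/scene_t16.9.png

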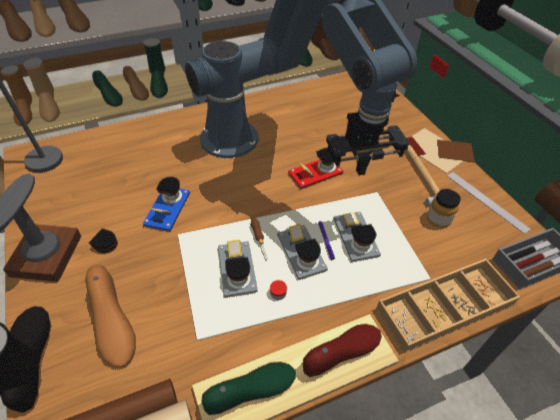

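```bash
python3 -c "
from rig import workorder
print(workorder.hand_in())"
```

```text
the job is handed in; nothing more can be done
None
```

The left sample is the softest. Its ticket is now flat, the other two are still up, and the job is handed in; no verdict was reported.

**Pressing:** I pressed the pads in order from left to right:

| Pad | Pressed down | Force | Matching spring |
|---|---|---|---|
| Left | 6.7 mm | 3.6 N | 0.4 N/mm |
| Middle | 6.3 mm | 6.4 N | 0.85 N/mm |
| Right | 5.5 mm | 9.5 N | 1.6 N/mm |

**Last checks (at about 17 s):**
- **Tickets:** the left one slopes about 0°. The middle and right ones stand at about 44° and 43°, compared with 50° fully raised.
- **Pads:** all three are back at their free height.
- **Bench:** the last picture shows the stands, marker, tin, awl and other items where they were at the start. I judged this by eye and did not re-measure each item.
- **Gripper:** it ended about 0.2 m up, touching nothing.

**One disagreement:** the fingertips sat about 26 mm higher than the reported tool position and the stated 22 mm implied. My first press attempts on the left pad therefore stopped short in the air. Both the scene and wrist cameras showed the offset, and first contact on the left pad and on the flat ticket came where the corrected height predicted.

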